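# Stamp the key blank, then hold the index plunger out

## Task

Pick up the brass mallet and with it strike the sprung punch of the key-stamping fixture right down to its stop with a brisk blow, to mark the key blank under it. Stand the mallet back on its face on the bench, off the fixture, and let go of it. Then pull the index plunger's knob fully up, clear of its hole in the shuttle, and finish holding it up like that so that I can slide the shuttle out; do not hit the punch with the gripper, shift the shuttle or disturb the other things on the bench.

Things in the scene. Friction and masses are not known exactly. Their poses are not given: they have to be found in the camera images.
- fixture: Key-stamping fixture screwed to the bench: grey base 16 mm thick (x -60 to 100, y -125 to 145 mm); grey C-frame, 101 mm high, column towards +x, holds the sprung punch over a steel shuttle that slides along y; a steel bridge (top 58 mm high, 30 mm wide in y) holds the upright index plunger, its axis at x 0, y +105 mm. Origin: on the bench under the punch's axis; z up.
- punch_top (a point): Centre of the flat top of the punch's round head (21 mm wide, 13.5 mm high), 138 mm above the bench at rest; it moves with the punch. A coil spring is under the head.
- punch (a joint): How far the punch is driven down, m: 0 at rest (up), 0.014 at its stop, where its nose meets the key blank. Spring: 2 N to start it, 5 N at the stop; it springs back up by itself. A blow means that it goes down faster than about 30 mm/s, not a slow press.
- plunger_knob (a point): Middle of the black ribbed upright cylindrical knob on top of the index plunger (25 mm across, 28 mm tall; this point is 14 mm below its flat top, and 94 mm above the bench when seated); it moves with the plunger. Under the knob there is a 10 mm neck, then a 20 mm wide threaded body whose top is 71 mm above the bench.
- plunger (a joint): How far the index plunger is pulled up, m: 0 seated, its 8 mm pin 8 mm deep in the shuttle's hole; out of the hole from 0.008; 0.014 fully up against its stop. Spring: 7 N to start it, 13 N fully up; it snaps back when let go.
- shuttle (a joint): How far the shuttle (56 mm wide, 18 mm thick, with the key blank clamped in it) has slid out along the fixture's -y, m: 0 at the stamping place, where the plunger's pin locks it to within about 1 mm. It slides stiffly (5 N) once the pin is out. Leave it at 0.
- mallet: Brass-headed mallet, about 0.44 kg. Head: upright cylinder 32 mm wide, 60 mm tall, standing on its lower face; origin at that face's centre, z up the head. Wooden handle along -x, level, its middle line 30 mm above the face, 22 mm wide, 26 mm tall, 15 to 125 mm from the head's axis (24 x 29 mm over the last 20 mm). Centre of mass 7 mm from the head's axis, handle side; stands steadily.
- mallet_grip (a point): Point on the handle's middle line, 50 mm from the head's axis and 30 mm above the lower face: a good place to grip.
- padlock: Bystander: brass padlock 22 x 44 mm, body 36 mm tall, 74 mm with its shackle, standing upright; origin under its centre.
- blank_tray: Bystander: black open tray of key blanks, 115 x 90 x 30 mm; origin under its centre.
- file: Bystander: flat file, 220 mm long with its black handle, 23 mm high, lying along its x; origin on the bench under where handle and blade meet.
There are look-alikes about, which are no part of the job. What is meant by the mallet is not turquoise, and is the smaller of those in its own colour.

How it is judged:
On the way, in this order (a step that is already met when the one before it is completed fails the run):
1. the mallet's face comes down on the punch with a brisk blow (((value of joint punch between 0.002 and 0.0115 m and velocity of joint punch above 0.03 m/s and distance between mallet and punch_top below 0.025 m) or (value of joint punch below 0.0115 m and linear speed of mallet above 0.3 m/s and distance between mallet and punch_top below 0.03 m))).
2. the punch is down at its stop under the mallet (value of joint punch above 0.012 m and distance between mallet and punch_top below 0.025 m).
3. the punch has sprung back, and the mallet stands on its face on the bench, let go (value of joint punch below 0.003 m and height (world z) of mallet below 0.006 m and angle between mallet's own z axis and vertical below 0.12 rad and linear speed of mallet below 0.03 m/s and contact force between mallet and the fingers below 0.1 N and contact force between mallet and fixture below 0.1 N), for 0.2 s.
At the end, for the whole second after the job is handed in: The gripper holds the index plunger at least 12 mm up (of 14 mm); the shuttle is within 4 mm of the stamping place; the punch is back up within 3 mm; the mallet stands still on its face on the bench (within 6 mm in height and about 7 degrees of upright), off the fixture (value of joint plunger above 0.012 m and contact force between plunger and the fingers above 1 N and contact force between plunger and mallet below 0.1 N and value of joint shuttle between -0.004 and 0.004 m and value of joint punch below 0.003 m and height (world z) of mallet below 0.006 m and angle between mallet's own z axis and vertical below 0.12 rad and linear speed of mallet below 0.03 m/s and contact force between mallet and fixture below 0.1 N); the arm keeps its last pose, push and grip.
It fails at once if the gripper or arm presses the punch (contact force between punch and the fingers above 1 N or contact force between punch and the arm above 1 N).
It fails at once if the shuttle is shifted by more than 4 mm (value of joint shuttle above 0.004 m or value of joint shuttle below -0.004 m).
It fails at once if the padlock, the tray or the file is moved by more than 20 mm (distance of any of padlock, blank_tray, file from where it was at the start of the episode above 0.02 m).
It also fails if it takes over 61 s, if anything falls off the work surface, if the arm or the gripper's body presses on something with over 40 N, if the wrist force passes 120 N, or if a joint passes its speed limit or range.

## Robot

A 6-joint arm with a two-finger parallel gripper is mounted at the origin on the work surface. World frame = base frame: x ahead of the robot, y to its left, z up, the work surface at z = 0. Lengths are in m, angles in rad, forces in N, time in s.
With the tool pointing down it reaches from about 0.425 to 1.125 m from the base axis. Payload 14.9 kg.
Tool frame: the origin (TCP) lies midway between the tips of the shut fingers; the grasp point (between the pads) lies manip.grasp_offset behind it (manip.grasp_offset is the distance from the TCP to the grasp point, in m); z points along the fingers, y is the line along which they close (so a half turn about z gives the same grasp; the last joint's range is limited). The gripper opens to 91 mm and grips with 3 to 60 N. Pads are 32 mm wide; open, the fingers measure 118 mm over their backs; the gripper's body (76 mm by 178 mm) begins 60 mm behind the grasp point.
Start: joints at [-1.33, 0.379, 1.734, -0, 1.028, -0.033], TCP at [0.189, -0.674, 0.214] pointing down, gripper open.
Joint ranges: [-2.77, 2.77], [-0.74, 2.19], [0, 2.66], [-1.06, 4.2], [0.31, 2.87], [-3.08, 3.08]. Speed limits (rad/s): [1.89, 1.89, 2.39, 3.14, 3.14, 3.14].

## Interface

Orientations are given as a rotation vector (axis times angle).
In Python, from station import manip gives the robot as it stands. The module is installed in compiled form; this text tells all that it offers.
- The arm moves only by the tool jog_arm, never from a script. Its argument "series" is text: rows parted by semicolons, each of 7 numbers parted by spaces: the shift along the tool's x, y, z in m, then the turn, a rotation vector about the tool's x, y, z in degrees, then the closure, from 0 (fully open) to 1 (shut). In form: tx ty tz ax ay az fingers; .... A call has exactly 10 rows; each row is the pose to reach, as a shift and turn from the pose commanded when the call began, along the tool's axes at that moment; what a row does not reach only later rows make up. A row lasts 1/12 s, in which the tool goes at most 41.7 mm and 7.16 degrees, less where a joint would pass 70% of its speed; a pose out of reach is approached as far as the arm can. A call with a gripper value outside its range is refused whole. The fingers move at their own pace and stop on an object; the grip force is fixed at half the most. Time passes only in rows, so rows that repeat a pose let the fingers close, or fill a call up. It gives the time, the measured TCP pose, the force, the opening and the grip force at its end, in the units of the state.
- manip.get_state(): the state, without advancing time (a new reading comes with each control period).
- manip.camera(name): name is "side" or "top" or "wrist"; returns a dict with "image" (400x640x3 uint8, red, green, blue), "mtx" (3x3 intrinsics, pixels), "dist" ([k1, k2, p1, p2, k3] as OpenCV has them; the pictures are not rectified), "eye" and "attitude" of the camera in the world. Camera axes: x right, y down, z forward; pixel columns grow to the right and rows downward; lengths in m; the calibration is good to about 2 mm. A picture is of the moment at which its call begins. There is no depth.
- manip.hand_in(): hands the job in; it is judged then, once.
Trained networks look in the newest picture that a camera, given by its name, has taken for a name from the list of things; names that differ only in an ending like _2 or _b are one class to them, and where a whole thing is asked for, a point or a joint stands for the part that bears it (a point fixed in the world has none). Each returns a list of dicts, best first, with "p" (0 to 1); they miss things now and then, are a little off and sometimes report something else, mostly with a low value. They report only what shows in the picture. A call takes as long as a camera call. They do not tell look-alikes from the thing itself.
- manip.silhouettes(camera, thing): "mask" (400x640 bool, what is visible of it) and "point" ([column, row] in pixels, amid what is visible of it).
The state is a dict: "time": time; "qpos": joint angles; "dq": joint speeds; "tau": joint torques, N m; "position": TCP position; "eef_rot": TCP orientation; "ft_force": force on the tool from outside, world axes, zero at the start; "wrist_torque": the same for the moment, N m; "grip_width": opening from 0.0 (shut) to 1.0 (fully open); "grip_force": force on a finger pad.
Only numpy, scipy, OpenCV 4.12 (cv2) and the standard library are available. Lean on these libraries where they do the work, as an engineer would, in place of code of your own. Each camera call takes 0.05 s, during which the arm holds its last target. There are 200 camera calls.

## Working session

There is one attempt and no reset: what is moved stays moved. The work goes in short steps, Python scripts to look and compute and a tool call to move; the robot and the scene stay as the last step left them, time stands still between calls to the robot, and variables do not carry over. Pictures are saved under pics/ and viewed, at most 10 in all, crops included, and the job is handed in when it is done.

Besides the shell and the picture viewer there is one more tool, called after "Call:" by a JSON object that holds its "method" and its "body", one argument or row to a line. jog_arm: Moves the arm, as the interface text tells. Its arguments: {"type":"object","properties":{"series":{"type":"string"}},"required":["series"]}

```bash
mkdir -p pics; cat > h.py <<'E'
import numpy as np, cv2
from scipy.spatial.transform import Rotation as R
from station import manip
def rot(a):
    a=np.array(a,float)
    return a if a.shape==(3,3) else (R.from_rotvec(a).as_matrix() if a.size==3 else R.from_quat(a).as_matrix())
def px2z(c,px,z):
    """pixel -> world point on plane z"""
    u=cv2.undistortPoints(np.array([[px]],float),c["mtx"],np.array(c["dist"]))[0,0]
    d=rot(c["attitude"])@np.array([u[0],u[1],1]); e=np.array(c["eye"])
    return e+d*(z-e[2])/d[2]
def proj(c,P):
    A=rot(c["attitude"]).T; e=np.array(c["eye"])
    return cv2.projectPoints(np.array(P,float).reshape(-1,3),cv2.Rodrigues(A)[0],-A@e,c["mtx"],np.array(c["dist"]))[0][:,0]
def save(c,n): cv2.imwrite(f"pics/{n}.png",c["image"][:,:,::-1])
E
python3 - <<'E'
from h import *
print(manip.get_state(), manip.grasp_offset)
im=[]
for n in("side","top"):
    c=manip.camera(n); im.append(c["image"]); print(n,c["eye"],c["attitude"],c["mtx"].tolist())
    save(c,n)
    for t in("mallet","punch_top","plunger_knob","padlock","blank_tray","file","fixture"):
        for o in manip.silhouettes(n,t): print(t,round(o["p"],2),np.round(o["point"]),px2z(c,o["point"],.03).round(3),o["mask"].sum())
E
```

```text
{'time': 0.0, 'qpos': array([-1.33029444e+00,  3.79395968e-01,  1.73476344e+00, -5.98390310e-06,
        1.02852490e+00, -3.32690938e-02]), 'dq': array([-0.00090936,  0.00290378,  0.0002268 ,  0.00029255,  0.00075454,
       -0.00017291]), 'tau': array([-5.41480495e-04, -7.63735127e+01, -4.34375954e+01,  6.50151120e-02,
        4.25203156e-02, -8.04449201e-05]), 'position': array([ 0.18917515, -0.67354517,  0.21330565]), 'eef_rot': array([-3.11112978e+00, -4.28553436e-01,  1.85302021e-04]), 'ft_force': array([-0.70496805, -0.67852245, -0.15728017]), 'wrist_torque': array([-0.00245285, -0.0037237 , -0.01297434]), 'grip_force': 0.0, 'grip_width': 0.9996758756301475} 0.0188
side [0.48458467 0.67049235 0.6516706 ] [-0.2020693   2.75224871 -1.3316514 ] [[366.68388990331306, 0.0, 322.13469953002897], [0.0, 366.68388990331306, 204.8503953539427], [0.0, 0.0, 1.0]]
mallet 0.89 [384. 146.] [ 0.452 -0.456  0.03 ] 482
mallet 0.78 [382. 173.] [ 0.455 -0.288  0.03 ] 550
mallet 0.76 [317. 149.] [ 0.677 -0.408  0.03 ] 816
punch_top 0.67 [347. 201.] [ 0.545 -0.131  0.03 ] 78
plunger_knob 0.68 [328. 2
[... 232 characters left out ...]
09
fixture 0.84 [338. 242.] [0.552 0.031 0.03 ] 5612
fixture 0.51 [311. 348.] [0.568 0.315 0.03 ] 544
top [ 0.50329233 -0.05663564  1.64079655] [-2.22223216  2.16759867 -0.04409681] [[492.08397294299255, 0.0, 325.19124948756524], [0.0, 492.08397294299255, 199.6912877101326], [0.0, 0.0, 1.0]]
mallet 0.74 [406. 241.] [ 0.448 -0.313  0.03 ] 320
mallet 0.67 [432. 178.] [ 0.658 -0.397  0.03 ] 623
mallet 0.61 [445. 236.] [ 0.469 -0.444  0.03 ] 404
plunger_knob 0.4 [280. 200.] [0.572 0.103 0.03 ] 56
padlock 0.58 [214. 200.] [0.569 0.32  0.03 ] 73
blank_tray 0.92 [238. 151.] [0.731 0.248 0.03 ] 1016
file 0.81 [377. 143.] [ 0.771 -0.213  0.03 ] 378
fixture 0.85 [315. 207.] [ 0.552 -0.012  0.03 ] 3958
```

View pics/top.png

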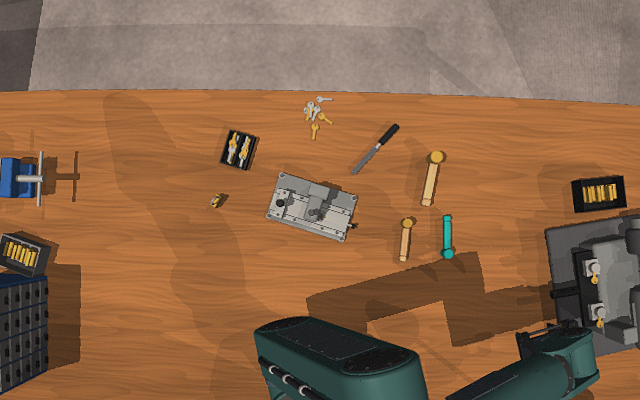

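View pics/side.png

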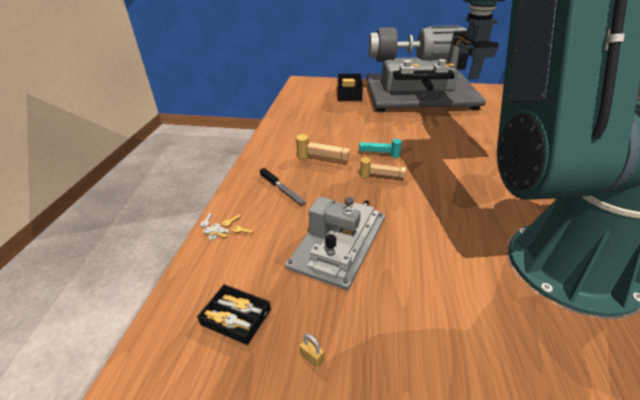

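In the top view, the mallet candidates are the small brass one (head 407,222; handle towards 403,260), the large brass one (head 437,157) and the turquoise one (448,252). I choose the small brass one. Next I'll check it in a crop and estimate poses.

```bash
cat > est.py <<'E'
from h import *
from scipy.optimize import least_squares
def cyl(r,z0,z1,x=0,y=0,n=24):
    a=np.linspace(0,2*np.pi,n,endpoint=False)
    return np.vstack([np.c_[x+r*np.cos(a),y+r*np.sin(a),np.full(n,z)] for z in(z0,z1)])
def box(x0,x1,y0,y1,z0,z1): return np.array([[x,y,z] for x in(x0,x1) for y in(y0,y1) for z in(z0,z1)],float)
MAL=[cyl(.016,0,.06),box(-.125,-.01,-.011,.011,.017,.043),box(-.125,-.105,-.012,.012,.0155,.0445)]
BASE=[box(-.06,.1,-.125,.145,0,.016)]
KNOB=lambda dz=0:[cyl(.0125,.08+dz,.108+dz,0,.105)]
HEAD=[cyl(.0105,.1245,.138)]
def rend(c,parts,p,s=4):
    x,y,w=p; M=np.zeros((400*s,640*s),np.uint8); Rz=R.from_euler("z",w).as_matrix()
    for q in parts:
        pp=proj(c,q@Rz.T+[x,y,0])
        cv2.fillConvexPoly(M,cv2.convexHull(np.round(((pp+.5)*s-.5)).astype(np.int32)),255)
    return cv2.resize(M,(640,400),interpolation=cv2.INTER_AREA)/255.
def iou(c,parts,p,mask): 
    m=rend(c,parts,p); return np.minimum(m,mask).sum()/np.maximum(m,mask).sum()
E
python3 - <<'E'
from est import *
from scipy.optimize import minimize
T=manip.camera("top"); mt=manip.silhouettes("top","mallet"); ft=manip.silhouettes("top","fixture")
S=manip.camera("side"); ms=manip.silhouettes("side","mallet"); 
ks=manip.silhouettes("side","plunger_knob"); kt=manip.silhouettes("top","plunger_knob"); ps=manip.silhouettes("side","punch_top")
near=lambda L,p:min(L,key=lambda o:np.hypot(*(np.array(o["point"])-p)))
a=near(mt,(406,241))["mask"]; b=near(ms,(382,173))["mask"]
f=lambda p:2-iou(T,MAL,p,a)-iou(S,MAL,p,b)
sx=np.array([[0,0,0],[.02,0,0],[0,.02,0],[0,0,.2]])
r=minimize(f,[.52,-.32,-.05],method="Nelder-Mead",options=dict(initial_simplex=sx+[.52,-.32,-.05])); print("mallet",r.x.round(4),r.fun)
# fixture: top mask rect
rect=cv2.minAreaRect(np.argwhere(ft[0]["mask"])[:,::-1].astype(np.float32)); 
bp=np.array([px2z(T,q,.016)[:2] for q in cv2.boxPoints(rect)]); print(bp.round(3))
print("knob top/side",[px2z(T,o["point"],.1).round(3) for o in kt],[px2z(S,o["point"],.096).round(3) for o in ks],"punch",[px2z(S,o["point"],.134).round(3) for o in ps])
f2=lambda p:1-iou(T,BASE,p,ft[0]["mask"])
i0=[.56,0,-.25]
r=minimize(f2,i0,method="Nelder-Mead",options=dict(initial_simplex=sx+i0)); print("fix",r.x.round(4),r.fun)
x,y,w=r.x; print("knob pred",x-np.sin(w)*.105,y+np.cos(w)*.105)
im=np.hstack([cv2.resize(T["image"][140:290,250:480],None,fx=2.6,fy=2.6,interpolation=3)])
cv2.imwrite("pics/crop.png",im[:,:,::-1])
E
```

```text
mallet [ 0.5087 -0.3113 -0.0856] 0.23477169771160122
[[ 0.513  0.155]
 [ 0.674  0.109]
 [ 0.59  -0.176]
 [ 0.43  -0.128]]
knob top/side [array([0.566, 0.103, 0.1  ])] [array([0.562, 0.098, 0.096])] punch [array([ 0.53 , -0.003,  0.134])]
fix [ 0.5341 -0.0062 -0.2717] 0.04184274221782325
knob pred 0.562237632768817 0.09493277128494176
```

View pics/crop.png

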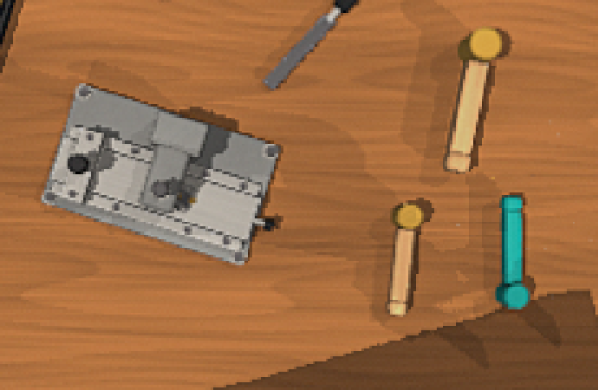

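The crop shows the small brass mallet (head at 410,215 in the crop), the larger one (485,43) and the turquoise one (515,295). The choice is confirmed, so I'll move above its grip point.

```bash
cat >> h.py <<'E'
def go(x,y,z,yaw,s=None):
    """tool shift/turn from present pose to TCP xyz, tool down, tool x at world yaw (deg)"""
    s=s or manip.get_state(); A=rot(s["eef_rot"])
    B=R.from_euler("z",yaw,degrees=True).as_matrix()@np.diag([1,-1,-1.])
    t=A.T@(np.array([x,y,z])-s["position"]); a=np.degrees(R.from_matrix(A.T@B).as_rotvec())
    print("shift",t.round(4),"turn",a.round(2))
E
python3 -c "
from h import *
go(.459,-.307,.16,-4.9)"
```

```text
shift [ 0.3589 -0.2804  0.054 ] turn [ 0.   -0.   20.59]
```

Call:
{"method": "jog_arm", "body": {
  "series": "0.018 -0.014 0.003 0 0 1 0;0.045 -0.035 0.006 0 0 3 0;0.075 -0.058 0.011 0 0 5 0;0.106 -0.083 0.016 0 0 7 0;0.137 -0.107 0.02 0 0 9 0;0.168 -0.131 0.025 0 0 11 0;0.199 -0.155 0.03 0 0 13 0;0.23 -0.18 0.035 0 0 15 0;0.261 -0.204 0.04 0 0 17 0;0.289 -0.226 0.044 0 0 19 0"
}}

```text
time: 2.03
position: [0.4073, -0.3763, 0.1698]
eef_rot: [3.14, -0.093, 0.0]
ft_force: [0.5, -0.7, -0.6]
grip_width: 1.0
grip_force: 0.0
```

Call:
{"method": "jog_arm", "body": {
  "series": "0.025 -0.0194 0.003 0 0 1 0;0.045 -0.035 0.006 0 0 1.6 0;0.06 -0.047 0.009 0 0 1.6 0;0.07 -0.0544 0.01 0 0 1.6 0;0.07 -0.0544 0.01 0 0 1.6 0;0.07 -0.0544 0.01 0 0 1.6 0;0.07 -0.0544 0.01 0 0 1.6 0;0.07 -0.0544 0.01 0 0 1.6 0;0.07 -0.0544 0.01 0 0 1.6 0;0.07 -0.0544 0.01 0 0 1.6 0"
}}

```text
time: 2.87
position: [0.479, -0.3285, 0.1601]
eef_rot: [3.139, -0.136, 0.0]
ft_force: [1.0, 0.3, 0.1]
grip_width: 1.001
grip_force: 0.0
```

```bash
python3 - <<'E'
from est import *
from scipy.optimize import minimize
s=manip.get_state(); print(s["time"],s["position"],s["ft_force"])
W=manip.camera("wrist"); save(W,"w1"); print(W["eye"])
for o in manip.silhouettes("wrist","mallet"): print(o["p"],o["point"],o["mask"].sum())
L=manip.silhouettes("wrist","mallet")
if L:
    q=proj(W,[.459,-.307,.03])[0]; o=min(L,key=lambda o:np.hypot(*(np.array(o["point"])-q)))
    i0=np.array([.509,-.311,-.086]); sx=np.array([[0,0,0],[.01,0,0],[0,.01,0],[0,0,.1]])+i0
    r=minimize(lambda p:1-iou(W,MAL,p,o["mask"]),i0,method="Nelder-Mead",options=dict(initial_simplex=sx)); print(r.x.round(4),r.fun)
E
```

```text
2.8667 [ 0.47897346 -0.32846004  0.16006509] [0.99911082 0.27352964 0.14003691]
[ 0.56125845 -0.3370887   0.331102  ]
0.7 [370.8, 43.8] 3699
0.7 [451.4, 191.2] 4815
0.69 [302.4, 209.1] 4048
[ 0.5092 -0.3152 -0.0892] 0.06675703397109944
```

View pics/w1.png

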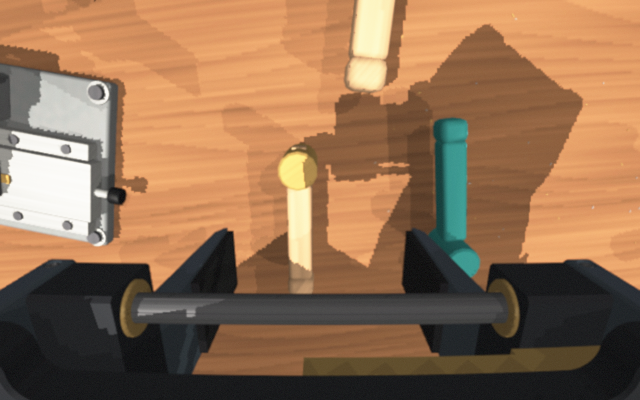

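The wrist view shows the small brass mallet (head 297,168; handle down to 300,290), with the turquoise one (452,190) clear of the fingers. I'll go down at the corrected grip point.

```bash
python3 -c "
from h import *
go(.4594,-.3106,.012,-5.1)"
```

```text
shift [-0.0213 -0.0158  0.148 ] turn [ 0.   -0.    0.16]
```

Call:
{"method": "jog_arm", "body": {
  "series": "-0.008 -0.006 0.01 0 0 0 0;-0.016 -0.012 0.03 0 0 0 0;-0.021 -0.016 0.06 0 0 0 0;-0.021 -0.016 0.09 0 0 0 0;-0.021 -0.016 0.115 0 0 0 0;-0.021 -0.016 0.133 0 0 0 0;-0.021 -0.016 0.143 0 0 0 0;-0.021 -0.016 0.148 0 0 0 0;-0.021 -0.016 0.148 0 0 0 0;-0.021 -0.016 0.148 0 0 0 0"
}}

```text
time: 3.85
position: [0.4601, -0.3103, 0.0125]
eef_rot: [3.138, -0.135, 0.001]
ft_force: [-0.0, -0.5, 1.0]
grip_width: 1.0
grip_force: 0.0
```

Call:
{"method": "jog_arm", "body": {
  "series": "0 0 0 0 0 0 0.3;0 0 0 0 0 0 0.6;0 0 0 0 0 0 1;0 0 0 0 0 0 1;0 0 0 0 0 0 1;0 0 0 0 0 0 1;0 0 0 0 0 0 1;0 0 0 0 0 0 1;0 0 0 0 0 0 1;0 0 0 0 0 0 1"
}}

```text
time: 4.68
position: [0.4599, -0.3102, 0.0119]
eef_rot: [-3.139, 0.135, 0.0]
ft_force: [0.3, -0.5, 0.2]
grip_width: 0.302
grip_force: 0.0
```

Call:
{"method": "jog_arm", "body": {
  "series": "0 0 0 0 0 0 1;0 0 0 0 0 0 1;0 0 0 0 0 0 1;0 0 0 0 0 0 1;0 0 -0.003 0 0 0 1;0 0 -0.01 0 0 0 1;0 0 -0.025 0 0 0 1;0 0 -0.05 0 0 0 1;0 0 -0.08 0 0 0 1;0 0 -0.11 0 0 0 1"
}}

```text
time: 5.52
position: [0.4593, -0.3098, 0.1231]
eef_rot: [-3.138, 0.135, 0.002]
ft_force: [-0.3, -0.1, -3.9]
grip_width: 0.241
grip_force: 30.0
```

Call:
{"method": "jog_arm", "body": {
  "series": "0 0 -0.03 0 0 0 1;0 0 -0.055 0 0 0 1;0 0 -0.07 0 0 0 1;0 0 -0.08 0 0 0 1;0 0 -0.08 0 0 0 1;0 0 -0.08 0 0 0 1;0 0 -0.08 0 0 0 1;0 0 -0.08 0 0 0 1;0 0 -0.08 0 0 0 1;0 0 -0.08 0 0 0 1"
}}

```text
time: 6.35
position: [0.4596, -0.31, 0.2011]
eef_rot: [-3.138, 0.135, 0.002]
ft_force: [-0.2, -0.3, -4.5]
grip_width: 0.238
grip_force: 30.0
```

```bash
python3 - <<'E'
from est import *
from scipy.optimize import minimize
s=manip.get_state(); print(s["time"],s["position"],s["ft_force"],s["wrist_torque"],s["grip_force"],s["grip_width"])
# mallet pose in hand: from the side camera, compare silhouettes with x,y,z,yaw,pitch
S=manip.camera("side"); save(S,"s2")
L=manip.silhouettes("side","mallet")
A=rot(s["eef_rot"])
def par(pitch,off,z):
    Q=R.from_euler("zy",[-5.1,pitch],degrees=True).as_matrix()
    g=np.array(s["position"])+[0,0,.0188+z]
    return [(q-[-.05+off,0,.03])@Q.T+g for q in MAL]
z0=proj(S,s["position"])[0]
for o in L: print(o["p"],o["point"],o["mask"].sum())
o=min(L,key=lambda o:np.hypot(*(np.array(o["point"])-z0)))
print(z0)
r=min(((1-iou(S,par(p,f,0),(0,0,0),o["mask"]),p,f) for p in range(-12,13,2) for f in(-.006,-.003,0,.003,.006)))
print(r)
# knob/punch from top + side for fixture
T=manip.camera("top")
for n,c in(("side",S),("top",T)):
    for t,h in(("plunger_knob",.098),("punch_top",.134)):
        for q in manip.silhouettes(n,t): print(n,t,round(q["p"],2),px2z(c,q["point"],h).round(4),q["mask"].sum())
E
python3 -c "
import cv2
a=cv2.imread('pics/s2.png');cv2.imwrite('pics/s2c.png',cv2.resize(a[90:290,270:470],None,fx=3,fy=3,interpolation=2))"
```

```text
6.35 [ 0.45958066 -0.31000734  0.20112978] [-0.17370651 -0.26884154 -4.53885257] [0.07253228 0.15148062 0.00275548] 29.9747371673584 0.23784363747140974
0.94 [317.7, 151.1] 804
0.88 [379.4, 116.1] 463
0.78 [383.6, 146.2] 444
[385.60099987 117.52886595]
(np.float64(0.40651981403586446), 2, 0.003)
side plunger_knob 0.44 [0.5678 0.0986 0.098 ] 119
side punch_top 0.47 [ 0.5311 -0.0043  0.134 ] 72
top plunger_knob 0.63 [ 0.5173 -0.0287  0.098 ] 967
top plunger_knob 0.6 [0.5691 0.0956 0.098 ] 45
```

View pics/s2c.png

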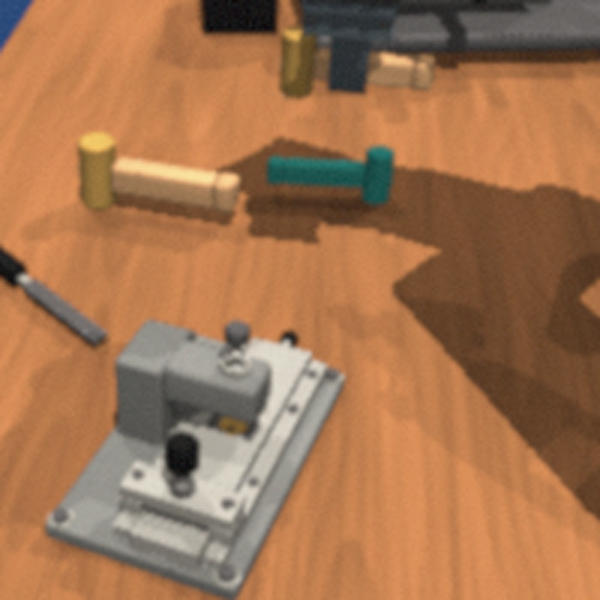

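The mallet is held level (head at 297,62 in the crop), and the fixture punch head is at (236,330). I'll move towards it, stopping short for a wrist look.

```bash
python3 -c "
from h import *
go(.478,-.085,.2,-5.1)"
```

```text
shift [-0.0012 -0.226   0.0019] turn [-0.    0.    0.19]
```

Call:
{"method": "jog_arm", "body": {
  "series": "0 -0.006 0 0 0 0 1;0 -0.02 0 0 0 0 1;0 -0.045 0 0 0 0 1;0 -0.08 0 0 0 0 1;0 -0.115 0 0 0 0 1;0 -0.15 0 0 0 0 1;0 -0.18 0 0 0 0 1;0 -0.205 0 0 0 0 1;0 -0.22 0 0 0 0 1;0 -0.226 0 0 0 0 1"
}}

```text
time: 7.53
position: [0.4788, -0.0823, 0.202]
eef_rot: [-3.139, 0.131, 0.0]
ft_force: [1.4, -1.6, -3.9]
grip_width: 0.24
grip_force: 30.0
```

```bash
python3 - <<'E'
from est import *
from scipy.optimize import minimize
W=manip.camera("wrist"); save(W,"w3"); s=manip.get_state(); print(s["position"],s["dq"].round(3).max())
for t,h in(("plunger_knob",.096),("punch_top",.134),("mallet",.2),("fixture",.016)):
    for q in manip.silhouettes("wrist",t): print(t,round(q["p"],2),q["point"],px2z(W,q["point"],h).round(4),q["mask"].sum())
p=np.array([.533,-.005]);print("punch pred px",proj(W,[*p,.138]),"knob pred",proj(W,[.5615,.096,.108]))
E
```

```text
[ 0.47894285 -0.08263083  0.2019833 ] 0.01
plunger_knob 0.77 [88.9, 122.4] [0.5625 0.0951 0.096 ] 1244
punch_top 0.64 [201.5, 150.3] [ 0.5357 -0.0064  0.134 ] 849
mallet 0.96 [320.1, 212.3] [ 0.505  -0.0865  0.2   ] 10443
mallet 0.61 [631.9, 210.7] [ 0.4912 -0.2589  0.2   ] 489
mallet 0.58 [618.3, 41.2] [ 0.5795 -0.2378  0.2   ] 3052
fixture 0.76 [217.9, 101.5] [0.57   0.0102 0.016 ] 39960
punch pred px [[198.23479675 155.19665371]] knob pred [[ 78.40154857 124.81320949]]
```

View pics/w3.png

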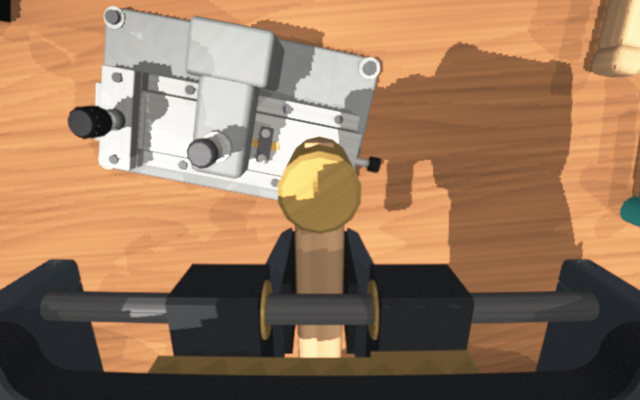

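The wrist view shows the punch top at (202,152), the knob at (88,122) and the mallet head top at (319,190).

```bash
python3 - <<'E'
from h import *
W=manip.camera("wrist")
s=manip.get_state()
h=px2z(W,(319,191),s["position"][2]-.012+.06+.001)
p=px2z(W,(202,152),.138); print(h,h-s["position"],p,proj(W,np.r_[s["position"][:2]+[.0497,-.0046],.25]))
go(.534-.0497,-.0068+.0046,.202,-5)
E
```

```text
[ 0.53007052 -0.09139471  0.2509248 ] [ 0.05091254 -0.00569499  0.049     ] [ 0.5354917  -0.01142382  0.138     ] [[316.32560938 193.79638854]]
shift [-0.0021 -0.0836 -0.0001] turn [ 0.01 -0.    0.04]
```

Call:
{"method": "jog_arm", "body": {
  "series": "-0.001 -0.008 0 0 0 0 1;-0.002 -0.022 0 0 0 0 1;-0.002 -0.042 0 0 0 0 1;-0.002 -0.06 0 0 0 0 1;-0.002 -0.073 0 0 0 0 1;-0.002 -0.08 0 0 0 0 1;-0.002 -0.082 0 0 0 0 1;-0.002 -0.082 0 0 0 0 1;-0.002 -0.082 0 0 0 0 1;-0.002 -0.082 0 0 0 0 1"
}}

```text
time: 8.67
position: [0.4842, -0.0037, 0.2019]
eef_rot: [3.139, -0.136, -0.0]
ft_force: [0.1, -0.4, -3.7]
grip_width: 0.242
grip_force: 30.0
```

```bash
python3 - <<'E'
from h import *
s=manip.get_state(); print(s["time"],s["position"],s["ft_force"])
S=manip.camera("side"); save(S,"s4")
a=cv2.imread('pics/s4.png');cv2.imwrite('pics/s4c.png',cv2.resize(a[100:300,250:450],None,fx=3,fy=3,interpolation=2))
E
```

```text
8.6667 [ 0.48422306 -0.00373158  0.20191244] [ 0.10353388 -0.40168476 -3.68323255]
```

View pics/s4c.png

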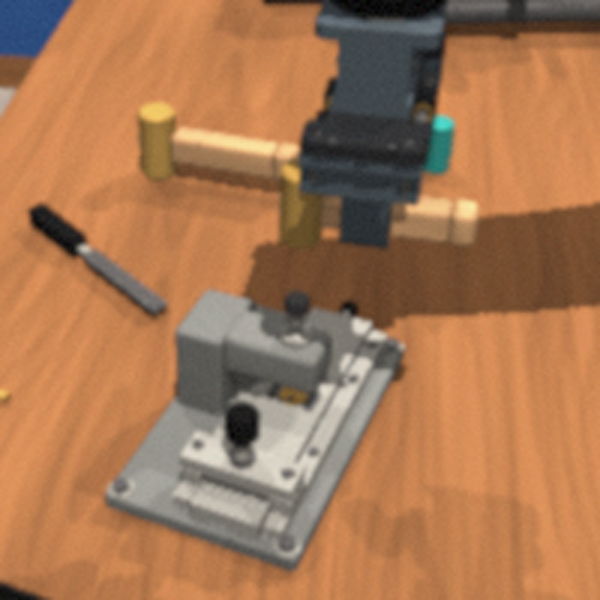

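The mallet head (300,240) hangs above the punch head (297,303), aligned in this view. Now the strike.

Call:
{"method": "jog_arm", "body": {
  "series": "0 0 0.006 0 0 0 1;0 0 0.02 0 0 0 1;0 0 0.037 0 0 0 1;0 0 0.053 0 0 0 1;0 0 0.069 0 0 0 1;0 0 0.069 0 0 0 1;0 0 0.069 0 0 0 1;0 0 0.069 0 0 0 1;0 0 0.069 0 0 0 1;0 0 0.069 0 0 0 1"
}}

```text
time: 9.55
position: [0.4844, -0.0033, 0.1334]
eef_rot: [3.139, -0.135, 0.001]
ft_force: [-3.9, -0.6, 0.0]
grip_width: 0.239
grip_force: 30.0
```

```bash
python3 - <<'E'
from est import *
s=manip.get_state(); print(s["time"],s["position"],s["ft_force"],s["wrist_torque"])
S=manip.camera("side"); save(S,"s5"); W=manip.camera("wrist"); save(W,"w5")
a=cv2.resize(S["image"][130:255,290:415],None,fx=4,fy=4,interpolation=2)
b=cv2.resize(W["image"][60:300,170:450],(583,500))[:,:,:]
cv2.imwrite('pics/m5.png',np.hstack([a,b[:,:290]])[:,:,::-1])
for q in manip.silhouettes("wrist","mallet")[:1]: 
  m=q["mask"]; print(q["point"],m.sum(),np.argwhere(m).min(0))
E
```

```text
9.55 [ 0.48443715 -0.0032578   0.13341794] [-3.92228939 -0.61974873  0.0364345 ] [-0.11364612  0.72583825 -0.02859963]
[321.9, 221.1] 11304 [136 275]
```

View pics/m5.png

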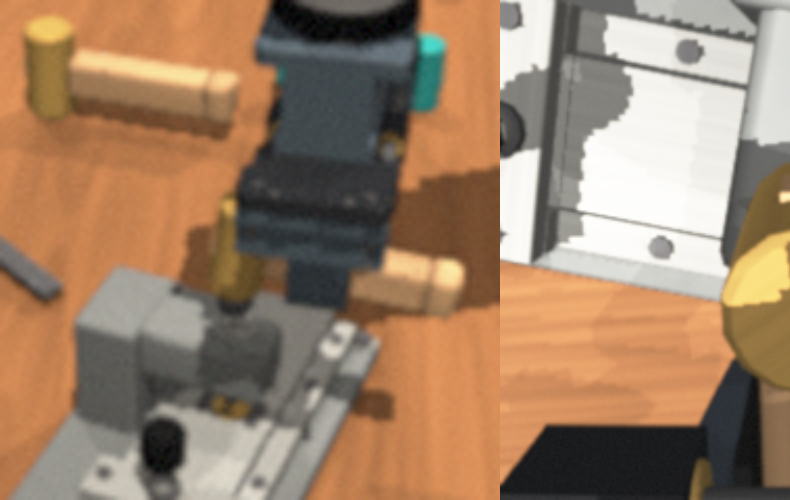

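The mallet seems to have pitched slightly nose-up, and the punch may not be at its stop: only about 4 N upward, where 5 N plus contact is expected. I'll lift, measure the pitch and strike again deeper.

Call:
{"method": "jog_arm", "body": {
  "series": "0 0 -0.01 0 0 0 1;0 0 -0.03 0 0 0 1;0 0 -0.05 0 0 0 1;0 0 -0.062 0 0 0 1;0 0 -0.069 0 0 0 1;0 0 -0.069 0 0 0 1;0 0 -0.069 0 0 0 1;0 0 -0.069 0 0 0 1;0 0 -0.069 0 0 0 1;0 0 -0.069 0 0 0 1"
}}

```text
time: 10.53
position: [0.4839, -0.0032, 0.2012]
eef_rot: [-3.139, 0.135, 0.002]
ft_force: [-0.0, -0.9, -4.3]
grip_width: 0.242
grip_force: 30.0
```

```bash
cat > pitch.py <<'E'
from est import *
def fit():
    s=manip.get_state(); print(s["time"],s["position"],s["ft_force"],s["wrist_torque"])
    g=np.array(s["position"])+[0,0,.0188]
    def par(pitch,off,dz):
        Q=R.from_euler("ZY",[-5.1,pitch],degrees=True).as_matrix()   # +pitch: nose (x) down
        return [(q-[-.05+off,0,.03+dz])@Q.T+g for q in MAL]
    for n in("side","wrist"):
        c=manip.camera(n); L=manip.silhouettes(n,"mallet")
        z0=proj(c,g+[.03,0,0])[0]; o=min(L,key=lambda o:np.hypot(*(np.array(o["point"])-z0)))
        m=o["mask"]
        # score: mask must lie within the model (fingers hide some), compare only upper head extent
        res=[]
        for p in range(-16,11,2):
            for f in(-.004,0,.004):
              for dz in(-.002,.001):
                M=rend(c,par(p,f,dz),(0,0,0),2); res.append((np.maximum(m-M,0).sum()*2+np.maximum(M-m,0).sum(),p,f,dz))
        print(n,o["point"],m.sum(),[(round(float(a)),p,f,d) for a,p,f,d in sorted(res)[:5]])
fit()
E
python3 pitch.py
```

```text
10.5333 [ 0.48386406 -0.00315053  0.20119746] [-0.04865971 -0.91406609 -4.32688358] [ 0.06016762  0.19019261 -0.01063049]
side [386.7, 173.9] 683 [(649, -2, 0.004, 0.001), (650, -4, 0.004, -0.002), (652, -6, 0.004, -0.002), (653, -4, 0.004, 0.001), (657, -6, 0.004, 0.001)]
wrist [323.1, 217.5] 11412 [(5424, -10, 0, 0.001), (5440, -12, 0, 0.001), (5445, -8, 0, -0.002), (5476, -6, 0, -0.002), (5519, -4, 0, -0.002)]
```

Call:
{"method": "jog_arm", "body": {
  "series": "0 0 0 0 -3 0 1;0 0 0 0 -5 0 1;0 0 0.006 0 -5 0 1;0 0 0.022 0 -5 0 1;0 0 0.041 0 -5 0 1;0 0 0.06 0 -5 0 1;0 0 0.074 0 -5 0 1;0 0 0.074 0 -5 0 1;0 0 0.074 0 -5 0 1;0 0 0.074 0 -5 0 1"
}}

```text
time: 11.57
position: [0.4838, -0.0031, 0.1278]
eef_rot: [-3.132, 0.134, 0.137]
ft_force: [-4.1, 0.4, 0.4]
grip_width: 0.244
grip_force: 30.0
```

```bash
python3 - <<'E'
from h import *
s=manip.get_state(); print(s["time"],s["position"],s["ft_force"],s["wrist_torque"])
E
```

```text
11.5667 [ 0.48378701 -0.0031345   0.12776279] [-4.0833079   0.39595401  0.41871804] [ 0.07342701  0.82635706 -0.02107436]
```

```bash
python3 - <<'E'
from est import *
S=manip.camera("side"); T=manip.camera("top")
a=cv2.resize(S["image"][130:255,290:415],None,fx=4.8,fy=4.8,interpolation=2)
cv2.imwrite('pics/m6.png',a[:,:,::-1])
E
python3 pitch.py
```

```text
11.6667 [ 0.48416213 -0.0031621   0.12816754] [-4.04325248  0.69373276  0.81801127] [0.11385784 0.81852794 0.00642619]
side [391.9, 204.0] 462 [(722, -8, 0.004, -0.002), (725, -6, 0.004, 0.001), (726, -6, 0.004, -0.002), (727, -12, 0.004, -0.002), (727, -10, 0.004, -0.002)]
wrist [318.5, 226.1] 12271 [(4811, -16, 0.004, 0.001), (4858, -16, 0, 0.001), (4861, -14, 0.004, 0.001), (4884, -12, 0.004, 0.001), (4985, -14, 0, 0.001)]
```

View pics/m6.png

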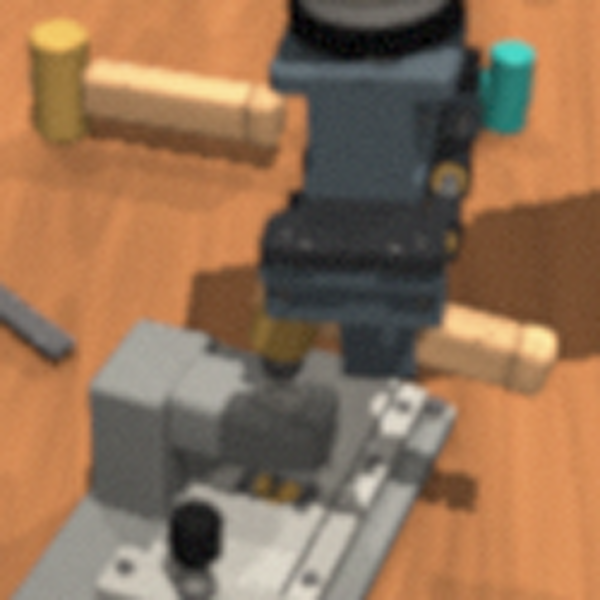

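The mallet is nose-up (face at 285,350 on the punch head at 280,368), so it slipped by pivoting in the grip under load. I'll press a little deeper, slowly, to be certain of the stop.

Call:
{"method": "jog_arm", "body": {
  "series": "0 0 0.001 0 0 0 1;0 0 0.002 0 0 0 1;0 0 0.003 0 0 0 1;0 0 0.004 0 0 0 1;0 0 0.004 0 -1 0 1;0 0 0.004 0 -2 0 1;0 0 0.004 0 -3 0 1;0 0 0.004 0 -4 0 1;0 0 0.004 0 -4.5 0 1;0 0 0.004 0 -5 0 1"
}}

```text
time: 12.7
position: [0.4838, -0.0031, 0.1247]
eef_rot: [-3.119, 0.134, 0.275]
ft_force: [-13.6, 0.2, 20.5]
grip_width: 0.24
grip_force: 30.0
```

```bash
python3 pitch.py; python3 - <<'E'
from est import *
S=manip.camera("side"); np.save("s7.npy",S["image"])
for t,h in(("punch_top",.12),("punch",.12)):
    for q in manip.silhouettes("side",t): m=np.argwhere(q["mask"]);print(t,q["p"],q["point"],m.min(0),m.max(0))
for z in(.138,.124,.1245,.1105): print(z,proj(S,[.5345,-.0075,z]))
E
```

```text
12.7 [ 0.48376802 -0.00312487  0.12470475] [-13.58555019   0.23853977  20.47338419] [0.21698656 2.09106822 0.00215368]
side [392.1, 207.1] 459 [(720, -6, 0.004, 0.001), (722, -6, 0.004, -0.002), (724, -2, 0.004, 0.001), (725, -4, 0.004, 0.001), (726, -10, 0.004, -0.002)]
wrist [321.6, 231.5] 12622 [(4495, -14, 0, 0.001), (4497, -16, 0, 0.001), (4556, -16, 0.004, 0.001), (4569, -12, 0.004, 0.001), (4570, -14, 0.004, 0.001)]
punch_top 0.52 [347.1, 206.4] [205 345] [231 353]
punch 0.64 [346.6, 207.9] [206 345] [210 351]
punch 0.47 [335.2, 243.1] [197 287] [289 384]
0.138 [[348.00842293 197.2716681 ]]
0.124 [[347.82016988 202.04049519]]
0.1245 [[347.82682738 201.87184082]]
0.1105 [[347.64222402 206.54857523]]
```

25 N upward now: the punch is firmly on its stop. Lifting off, with the tilt kept.

```bash
python3 - <<'E'
from h import *
s=manip.get_state();A=rot(s["eef_rot"]);print(A.T@[0,0,.085],A.T@[0,-.1,0],A.round(3))
E
```

```text
[-1.48303883e-02 -5.54465120e-07 -8.36962340e-02] [ 0.0084316   0.0996327  -0.00149468] [[ 0.981 -0.086 -0.174]
 [-0.084 -0.996  0.015]
 [-0.174 -0.    -0.985]]
```

Call:
{"method": "jog_arm", "body": {
  "series": "-0.002 0 -0.01 0 0 0 1;-0.0045 0 -0.025 0 0 0 1;-0.0075 0 -0.042 0 0 0 1;-0.011 0 -0.062 0 0 0 1;-0.0135 0 -0.076 0 0 0 1;-0.0148 0 -0.0837 0 0 0 1;-0.0148 0 -0.0837 0 0 0 1;-0.0148 0 -0.0837 0 0 0 1;-0.0148 0 -0.0837 0 0 0 1;-0.0148 0 -0.0837 0 0 0 1"
}}

```text
time: 13.88
position: [0.4834, -0.0031, 0.2079]
eef_rot: [-3.119, 0.134, 0.275]
ft_force: [-0.4, -0.2, -3.9]
grip_width: 0.236
grip_force: 30.0
```

Call:
{"method": "jog_arm", "body": {
  "series": "0 0.01 0 0 0 0 1;0.002 0.03 0 0 0 0 1;0.005 0.06 -0.001 0 0 0 1;0.008 0.095 -0.001 0 0 0 1;0.011 0.13 -0.002 0 0 0 1;0.014 0.165 -0.002 0 0 0 1;0.017 0.2 -0.003 0 0 0 1;0.02 0.235 -0.003 0 0 0 1;0.022 0.265 -0.004 0 0 0 1;0.024 0.285 -0.004 0 0 0 1"
}}

```text
time: 14.72
position: [0.4829, -0.2923, 0.2083]
eef_rot: [-3.119, 0.136, 0.274]
ft_force: [0.3, 0.2, -4.2]
grip_width: 0.241
grip_force: 30.0
```

```bash
python3 - <<'E'
from est import *
s=manip.get_state(); print(s["time"],s["position"])
S=manip.camera("side"); np.save("s8.npy",S["image"]); W=manip.camera("wrist")
a=cv2.resize(S["image"][90:190,320:440],None,fx=5,fy=5,interpolation=2)
b=cv2.resize(W["image"],(320,200))
a[:200,:0]=0
cv2.imwrite('pics/m8.png',a[:,:,::-1])
g=np.array(s["position"])+[-.0033,0,.0185]
# segment the wooden tail and brass head left/right of fingers by the net
L=manip.silhouettes("side","mallet"); z0=proj(S,g)[0]
o=min(L,key=lambda o:np.hypot(*(np.array(o["point"])-z0))); m=o["mask"]
print(o["p"],m.sum(),z0)
for p in(-20,-15,-10,-5,0):
    Q=R.from_euler("ZY",[-5.1,p],degrees=True).as_matrix()
    tail=proj(S,(np.array([[-.125,0,.0445],[-.125,0,.0155],[0,0,0],[0,0,.06]])-[-.05,0,.03])@Q.T+g)
    print(p,((tail-[320,90])*5).round().tolist())
E
```

```text
14.7167 [ 0.48293676 -0.29230926  0.20825572]
0.85 443 [379.00251781 111.20878942]
-20 [[432.0, 139.0], [407.0, 183.0], [191.0, 116.0], [234.0, 21.0]]
-15 [[435.0, 128.0], [414.0, 174.0], [193.0, 124.0], [226.0, 26.0]]
-10 [[436.0, 116.0], [420.0, 164.0], [195.0, 132.0], [220.0, 32.0]]
-5 [[437.0, 105.0], [426.0, 154.0], [198.0, 140.0], [213.0, 39.0]]
0 [[437.0, 93.0], [430.0, 143.0], [202.0, 148.0], [208.0, 46.0]]
```

View pics/m8.png

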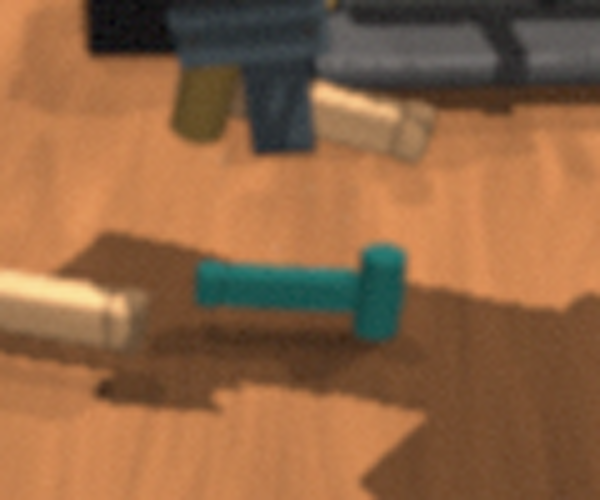

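The held mallet is about 10° nose-up in the world (tail end at 425,140; head bottom at 199,135). I'll tilt the tool 6° more and lower.

```bash
python3 - <<'E'
from h import *
s=manip.get_state();A=rot(s["eef_rot"])
for P in([.475,-.295,.04],[.475,-.295,.0115]): print((A.T@(np.array(P)-s["position"])).round(4))
E
```

```text
[0.0218 0.0051 0.1667]
[0.0268 0.0051 0.1948]
```

Call:
{"method": "jog_arm", "body": {
  "series": "0.002 0.001 0.015 0 -2 0 1;0.005 0.002 0.04 0 -4 0 1;0.009 0.003 0.07 0 -6 0 1;0.013 0.004 0.1 0 -6 0 1;0.017 0.005 0.13 0 -6 0 1;0.02 0.005 0.152 0 -6 0 1;0.0218 0.005 0.1667 0 -6 0 1;0.0235 0.005 0.176 0 -6 0 1;0.0255 0.005 0.187 0 -6 0 1;0.0268 0.005 0.1948 0 -6 0 1"
}}

```text
time: 15.7
position: [0.4763, -0.2936, 0.0119]
eef_rot: [-3.097, 0.133, 0.434]
ft_force: [0.5, 0.7, -3.3]
grip_width: 0.24
grip_force: 30.0
```

```bash
python3 - <<'E'
from h import *
s=manip.get_state();A=rot(s["eef_rot"]); print(s["time"],s["position"],s["ft_force"],s["wrist_torque"],A.T@[0,0,-.001],A.T@[0,0,.1])
E
```

```text
15.7 [ 0.47631943 -0.29356642  0.01192178] [ 0.52484484  0.70663232 -3.32353229] [ 0.04116568 -0.22194239  0.05414841] [ 2.74920184e-04 -3.24392392e-07  9.61466998e-04] [-2.74920184e-02  3.24392392e-05 -9.61466998e-02]
```

Call:
{"method": "jog_arm", "body": {
  "series": "0.0003 0 0.001 0 0 0 1;0.0005 0 0.002 0 0 0 1;0.0005 0 0.002 0 0 0 1;0.0005 0 0.002 0 0 0 0.72;0.0005 0 0.002 0 0 0 0.68;0.0005 0 0.002 0 0 0 0.5;0.0005 0 0.002 0 0 0 0.3;0.0005 0 0.002 0 0 0 0.3;0.0005 0 0.002 0 0 0 0.3;0.0005 0 0.002 0 0 0 0.3"
}}

```text
time: 16.53
position: [0.4758, -0.2935, 0.0102]
eef_rot: [-3.096, 0.133, 0.435]
ft_force: [-1.0, 0.0, 0.7]
grip_width: 0.653
grip_force: 0.0
```

Call:
{"method": "jog_arm", "body": {
  "series": "-0.001 0 -0.004 0 0 0 0.3;-0.003 0 -0.01 0 0 0 0.3;-0.007 0 -0.025 0 0 0 0.3;-0.014 0 -0.05 0 0 0 0.3;-0.022 0 -0.08 0 2 0 0.3;-0.032 0 -0.115 0 5 0 0.3;-0.042 0 -0.15 0 9 0 0.3;-0.052 0 -0.18 0 13 0 0.3;-0.055 0 -0.192 0 16 0 0.3;-0.055 0 -0.192 0 16 0 0.3"
}}

```text
time: 17.37
position: [0.4763, -0.2943, 0.2141]
eef_rot: [3.135, -0.135, 0.012]
ft_force: [0.8, -0.5, 0.6]
grip_width: 0.696
grip_force: 0.0
```

```bash
python3 - <<'E'
from est import *
from scipy.optimize import minimize
s=manip.get_state(); print(s["time"],s["position"],s["ft_force"],rot(s["eef_rot"]).round(3)[:,2])
S=manip.camera("side"); L=manip.silhouettes("side","mallet")
W=manip.camera("wrist"); LW=manip.silhouettes("wrist","mallet")
for c,L in((S,L),(W,LW)):
    z0=proj(c,[.49,-.298,.03])[0]; o=min(L,key=lambda o:np.hypot(*(np.array(o["point"])-z0)))
    i0=np.array([.524,-.30,-.089]); sx=np.array([[0,0,0],[.01,0,0],[0,.01,0],[0,0,.1]])+i0
    r=minimize(lambda p:1-iou(c,MAL,p,o["mask"]),i0,method="Nelder-Mead",options=dict(initial_simplex=sx)); print(o["point"],z0,r.x.round(4),r.fun)
cv2.imwrite("pics/m9.png",np.hstack([cv2.resize(S["image"][90:240,300:420],(400,500)),cv2.resize(W["image"][0:400,160:480],(400,500))])[:,:,::-1])
E
```

```text
17.3667 [ 0.47634028 -0.29428517  0.21410425] [ 0.83969027 -0.50317911  0.59417268] [ 0.007 -0.003 -1.   ]
[376.3, 176.1] [370.35741663 170.16299585] [ 0.5257 -0.2994 -0.0828] 0.08068213860997708
[320.4, 175.4] [320.59746237 169.57910839] [ 0.5289 -0.3004 -0.0856] 0.05099610298011581
```

The mallet fits an upright standing model well in both views (at 0.526, -0.300). Next is the knob.

```bash
python3 -c "
from h import *
print(manip.get_state()['qpos'].round(2));go(.55,.09,.20,74.4)"
```

```text
[-0.59  0.17  2.02 -0.    0.96  1.06]
shift [ 0.0415 -0.3882  0.0091] turn [ -0.14   0.09 -79.31]
```

Call:
{"method": "jog_arm", "body": {
  "series": "0.002 -0.015 0 0 0 -7 0.3;0.005 -0.045 0.001 0 0 -14 0.3;0.009 -0.08 0.002 0 0 -21 0.3;0.013 -0.12 0.003 0 0 -28 0.3;0.017 -0.16 0.004 0 0 -35 0.3;0.021 -0.2 0.005 0 0 -42 0.3;0.026 -0.24 0.006 0 0 -49 0.3;0.03 -0.28 0.007 0 0 -56 0.3;0.034 -0.32 0.008 0 0 -63 0.3;0.038 -0.35 0.009 0 0 -70 0.3"
}}

```text
time: 18.4
position: [0.5433, 0.0549, 0.1994]
eef_rot: [-2.641, -1.699, 0.005]
ft_force: [1.4, 0.0, -0.9]
grip_width: 0.701
grip_force: 0.0
```

```bash
python3 -c "
from h import *
print(manip.get_state()['position']);go(.555,.08,.20,74.4)"
```

```text
[0.54331716 0.05493506 0.19936227]
shift [ 0.0277  0.0002 -0.0007] turn [-0.16  0.09 -8.89]
```

Call:
{"method": "jog_arm", "body": {
  "series": "0.01 0 0 0 0 -4 0.3;0.02 0 0 0 0 -7 0.3;0.027 0 0 0 0 -9 0.3;0.027 0 0 0 0 -9 0.3;0.027 0 0 0 0 -9 0.3;0.027 0 0 0 0 -9 0.3;0.027 0 0 0 0 -9 0.3;0.027 0 0 0 0 -9 0.3;0.027 0 0 0 0 -9 0.3;0.027 0 0 0 0 -9 0.3"
}}

```text
time: 19.23
position: [0.555, 0.0762, 0.201]
eef_rot: [2.508, 1.892, 0.0]
ft_force: [0.1, -0.8, -0.9]
grip_width: 0.702
grip_force: 0.0
```

```bash
python3 - <<'E'
from est import *
from scipy.optimize import minimize
s=manip.get_state(); print(s["time"],s["position"],rot(s["eef_rot"]).round(3)[:,0])
W=manip.camera("wrist"); L=manip.silhouettes("wrist","plunger_knob")
for o in L: m=np.argwhere(o["mask"]); print(o["p"],o["point"],px2z(W,o["point"],.096),m.shape[0],m.min(0),m.max(0))
m=L[0]["mask"]
K=[cyl(.0125,.08,.108)]
for i0 in([.5625,.0955,0],):
    i0=np.array(i0); sx=np.array([[0,0,0],[.006,0,0],[0,.006,0],[0,0,.01]])+i0
    r=minimize(lambda p:1-iou(W,K,p,m),i0,method="Nelder-Mead",options=dict(initial_simplex=sx)); print(r.x.round(4),r.fun,rend(W,K,r.x).sum())
a=r.x
for n in("side","top"):
    c=manip.camera(n)
    for q in manip.silhouettes(n,"plunger_knob"): print(n,round(q["p"],2),px2z(c,q["point"],.096).round(4),q["mask"].sum())
go(a[0],a[1],.078,74.4); go(a[0],a[1],.2,74.4)
E
```

```text
19.2333 [0.55501917 0.07615004 0.20097766] [0.275 0.961 0.   ]
0.79 [322.9, 176.7] [0.56514517 0.09497257 0.096     ] 911 [161 305] [196 337]
[0.5631 0.0945 0.0059] 0.07084304116665363 943.0862745098038
side 0.6 [0.5628 0.103  0.096 ] 119
shift [0.0196 0.0028 0.1229] turn [-0.    0.   -0.31]
shift [0.0196 0.0028 0.0009] turn [-0.    0.   -0.31]
```

Call:
{"method": "jog_arm", "body": {
  "series": "0.01 0.002 0.005 0 0 0 0.3;0.02 0.0025 0.02 0 0 0 0.3;0.021 0.0025 0.045 0 0 0 0.3;0.021 0.0025 0.07 0 0 0 0.3;0.021 0.0025 0.092 0 0 0 0.3;0.021 0.0025 0.108 0 0 0 0.3;0.021 0.0025 0.118 0 0 0 0.3;0.021 0.0025 0.123 0 0 0 0.3;0.021 0.0025 0.123 0 0 0 0.3;0.021 0.0025 0.123 0 0 0 0.3"
}}

```text
time: 20.37
position: [0.5637, 0.0962, 0.0784]
eef_rot: [2.507, 1.892, 0.001]
ft_force: [0.4, 0.7, -0.7]
grip_width: 0.695
grip_force: 0.0
```

```bash
python3 - <<'E'
from est import *
s=manip.get_state(); print(s["time"],s["position"],s["ft_force"],s["grip_width"])
W=manip.camera("wrist"); L=manip.silhouettes("wrist","plunger_knob")
for o in L: m=np.argwhere(o["mask"]); print(o["p"],o["point"],m.shape[0],m.min(0),m.max(0),px2z(W,o["point"],.1))
g=s["position"]; print(proj(W,[g[0],g[1],.108]))
E
```

```text
20.3667 [0.56367651 0.09615717 0.07837582] [ 0.42652705  0.71374661 -0.67992362] 0.6954422491899961
0.65 [314.8, 270.9] 2294 [242 288] [292 342] [0.56352375 0.09832709 0.1       ]
[[316.24598946 283.0620425 ]]
```

Centred within about 2 mm. Closing the fingers.

Call:
{"method": "jog_arm", "body": {
  "series": "0 0 0 0 0 0 0.5;0 0 0 0 0 0 0.7;0 0 0 0 0 0 1;0 0 0 0 0 0 1;0 0 0 0 0 0 1;0 0 0 0 0 0 1;0 0 0 0 0 0 1;0 0 0 0 0 0 1;0 0 0 0 0 0 1;0 0 0 0 0 0 1"
}}

```text
time: 21.3
position: [0.5619, 0.0962, 0.0778]
eef_rot: [-2.506, -1.891, 0.003]
ft_force: [-8.4, 3.2, 9.0]
grip_width: 0.267
grip_force: 30.0
```

Call:
{"method": "jog_arm", "body": {
  "series": "0 -0.001 -0.001 0 0 0 1;0 -0.0018 -0.003 0 0 0 1;0 -0.0018 -0.005 0 0 0 1;0 -0.0018 -0.007 0 0 0 1;0 -0.0018 -0.009 0 0 0 1;0 -0.0018 -0.011 0 0 0 1;0 -0.0018 -0.013 0 0 0 1;0 -0.0018 -0.014 0 0 0 1;0 -0.0018 -0.0145 0 0 0 1;0 -0.0018 -0.0145 0 0 0 1"
}}

```text
time: 22.13
position: [0.5614, 0.0963, 0.092]
eef_rot: [2.507, 1.892, 0.0]
ft_force: [7.1, -0.6, -16.8]
grip_width: 0.262
grip_force: 30.0
```

```bash
python3 - <<'E'
from est import *
s=manip.get_state(); print(s["time"],s["position"],s["ft_force"],s["wrist_torque"],s["grip_width"])
W=manip.camera("wrist"); L=manip.silhouettes("wrist","plunger_knob")
for o in L: m=np.argwhere(o["mask"]); print(o["p"],o["point"],m.shape[0],m.min(0),m.max(0))
S=manip.camera("side")
for o in manip.silhouettes("side","plunger_knob"): m=np.argwhere(o["mask"]); print(o["p"],o["point"],m.shape[0],m.min(0),m.max(0))
g=s["position"]; print(proj(W,[[g[0],g[1],.108],[g[0],g[1],.122]]),proj(S,[[g[0],g[1],.108],[g[0],g[1],.08],[g[0],g[1],.122],[g[0],g[1],.094]]))
E
```

```text
22.1333 [0.56140125 0.09633367 0.09201652] [  7.07768726  -0.60101813 -16.79795501] [-0.05279694 -1.25072477 -0.05721291] 0.26240401534590163
0.58 [320.4, 266.8] 2334 [237 294] [293 345]
0.65 [326.1, 236.6] 136 [229 325] [249 333]
[[316.34697058 269.2839887 ]
 [316.14729951 283.49446547]] [[330.46031882 236.11198788]
 [330.4373588  245.40301797]
 [330.47218788 231.31204628]
 [330.448712   240.80785973]]
```

Force is 16.8 N, above the spring's 13 N maximum, so the plunger is against its stop. I'll hold briefly and check it's steady.

Call:
{"method": "jog_arm", "body": {
  "series": "0 0.0008 0 0 0 0 1;0 0.0008 -0.0004 0 0 0 1;0 0.0008 -0.0004 0 0 0 1;0 0.0008 -0.0004 0 0 0 1;0 0.0008 -0.0004 0 0 0 1;0 0.0008 -0.0004 0 0 0 1;0 0.0008 -0.0004 0 0 0 1;0 0.0008 -0.0004 0 0 0 1;0 0.0008 -0.0004 0 0 0 1;0 0.0008 -0.0004 0 0 0 1"
}}

```text
time: 23.17
position: [0.5615, 0.0962, 0.0921]
eef_rot: [-2.507, -1.892, 0.002]
ft_force: [4.4, 1.9, -20.8]
grip_width: 0.261
grip_force: 30.0
```

```bash
python3 - <<'E'
from est import *
s=manip.get_state(); print(s["time"],s["position"],s["ft_force"],s["grip_force"])
S=manip.camera("side"); L=manip.silhouettes("side","mallet")
for o in L: print(o["p"],o["point"],round(iou(S,MAL,(.5257,-.2994,-.083),o["mask"]),3))
for t in("punch_top",): print([(o["p"],o["point"]) for o in manip.silhouettes("side",t)])
W=manip.camera("wrist")
for o in manip.silhouettes("wrist","plunger_knob"): m=np.argwhere(o["mask"]); print(o["p"],o["point"],m.min(0),m.max(0))
E
```

```text
23.1667 [0.56151628 0.09624279 0.09208629] [  4.417742     1.91586172 -20.78659114] 29.996308590634726
0.84 [387.7, 143.8] 0.0
0.74 [336.0, 254.3] 0.0
0.62 [301.2, 148.7] 0.0
0.55 [375.1, 172.6] 0.745
[]
0.58 [321.4, 269.4] [238 294] [292 345]
```

The arm command rose 0.4 mm but the TCP barely moved, and the force rose to 21 N. That is the hard stop, held steadily, with the mallet standing. Handing in.

```bash
python3 -c "
from h import *
print(manip.hand_in())"
```

```text
the job is handed in; nothing more can be done
None
```

The job is handed in, with no verdict shown: I struck the punch twice, pressed it slowly onto its stop to be sure, stood the mallet back on the bench and let go, and am holding the index plunger up against its stop.

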